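# Catch the tablet from the spring dispenser

### The job

At the dish-washing station, get the round tablet out of its spring dispenser: press that dispenser's paddle down with one finger while the other finger stands in the chute, so that the tablet pops out of its seat and is stopped against that finger before it shoots off the open end. Finish holding like that, with the paddle still pressed and the tablet stopped on the chute by the finger. Do not grip, lift or tip the tablet, and leave the other dispenser and everything else alone.

Things in the scene. Friction and masses are not known exactly. Their poses are not given: they have to be found in the camera images.
- disp_round: The dispenser to use, known from its twin only by its round tablet (they may swap sides). Steel and grey plastic, 195 x 143 mm, 72 mm tall at its hood, screwed down. Origin on the table under it, z up. Its steel chute, 46 mm wide, floor 40 mm above the table, rails 6 mm high, runs along its x axis at y = -35 mm from the hood (x = 64 mm) to the open end at x = -50 mm.
- chute_round (a point): Point on that chute's floor, on its centre line, 28 mm from the open end (dispenser x = -22, y = -35, z = 40 mm); axes as the dispenser's. A finger standing over it stops the tablet, which otherwise shoots out along -x and over the open end in about 0.2 s, driven by a spring pusher (4 N, falling to 2 N over 85 mm).
- paddle_round_top (a point): Centre of the top of that dispenser's steel press paddle, 34 mm (along the chute) x 28 mm, 75 mm to the +y side of chute_round. Unpressed its top is 59 mm above the table, fully pressed 48 mm: a second fingertip level with the pressing one is then 8 mm over the chute floor, clear of the rails.
- paddle_round (a joint): How far that paddle is pressed, in m: 0 up, 0.011 fully down (hard stop). Its spring takes 2.5 N at first, 5.3 N at the bottom, plus up to 4 N of rubbing. It carries the thin gate that holds the tablet back (7 mm above the chute floor, at dispenser x = 21 mm); the tablet is freed when it is about 7 mm down. It springs up when let go.
- tab_round: Plain white rigid round tablet, 38 mm diameter, 26 mm tall, about 50 g, flat on the chute floor, waiting at dispenser x = 42, y = -35 mm between the spring pusher and the gate. Origin: centre of its underside.
- tab_square: Plain white square tablet, 38 x 38 x 26 mm, in the other dispenser, which is not to be worked. Origin: centre of its underside.
- disp_square: The twin dispenser, of the same shape and axes, holding the square tablet. Leave it alone. Origin: as on the first one.
- paddle_square (a joint): How far the twin's paddle is pressed, in m, 0 up.
- mug: White mug, 80 mm wide, 90 mm tall, standing between the dispensers or just in front of them. Origin: centre of its underside.
- bowl: Steel bowl, 124 mm wide, 50 mm tall, on the left. Origin: centre of its underside.
- bottle: Grey plastic bottle, 68 mm wide, 190 mm tall, behind and between the dispensers. Origin: centre of its underside.
- brush: Flat brush with a wooden handle, about 30 mm wide, lying on the table on the right; origin under it.
- jar: Glass jar, 72 mm wide, 100 mm tall, on the right. Origin: centre of its underside.
- cup: Clear plastic cup, 72 mm wide, 100 mm tall, on the left. Origin: centre of its underside.
Mind the look-alikes: they are no part of the job. Leave any orange look-alike of the disp_round alone.

How it is judged:
By the outcome, as a careful person would: the job done as asked, in the order asked, and still so for the second after the job is handed in, while the arm keeps its last pose, push and grip.
It also fails if it takes over 32 s, if anything falls off the work surface, if the arm or the gripper's body presses on something with over 40 N, if the wrist force passes 120 N, or if a joint passes its speed limit or range.

### The arm

A 6-joint arm with a two-finger parallel gripper is mounted at the origin on the work surface. World frame = base frame: x ahead of the robot, y to its left, z up, the work surface at z = 0. Lengths are in mm, angles in rad, forces in N, time in s.
With the tool pointing down it reaches from about 275 to 825 mm from the base axis. Payload 4.9 kg.
Tool frame: the origin (TCP) lies at the very end of the fingers, on their centre line; the grasp point (between the pads) lies 19 mm behind it; z points along the fingers, y is the direction in which the jaws open and shut (so a half turn about z gives the same grasp; the last joint's range is limited). The gripper opens to 85 mm and grips with 20 to 120 N. Pads are 22 mm wide; open, the fingers measure 114 mm over their backs; the gripper's body (76 mm by 85 mm) begins 54 mm behind the grasp point. The pads swing forward as they close: fully open they stand 13 mm farther back than shut.
Start: joints at [1.137, 0.326, -0.193, 1.052, 0, 1.437], TCP at [162.425, 525.487, 231.281] pointing down, gripper open.
Joint ranges: [-2.65, 2.65], [-0.97, 1.79], [-1.3, 1.35], [-1.93, 2.1], [-1.47, 1.37], [-3.14, 3.14]. Speed limits (rad/s): [2.57, 2.57, 3.14, 3.14, 3.14, 3.14].

### API

Orientations are given as [roll, pitch, yaw] about the fixed x, y, z axes, in that order (R = Rz(yaw) Ry(pitch) Rx(roll)).
In Python, from bench import bot, solve_ik, imaging gives the robot as it stands. Calls block until the motion is done:
- bot.move_ptp(position, orientation): joint-space move of the TCP to a pose.
- bot.movel(position, rot=None, max_speed=150, threshold=None): straight line of the TCP; rot=None keeps the orientation; max_speed is the mean speed in mm/s. With threshold (N) it stops when the force on the tool has changed by that much, and returns True; else False.
- bot.move_j(angles): joint-space move.
- bot.grip(opening, effort=None): opening from 0.0 (shut) to 1.0 (fully open); effort is the grip in N (None keeps the last); returns when the fingers have stopped.
- bot.dwell(seconds).
- solve_ik(position, orientation): joint angles nearest the present ones, or None.
- bot.get_state(): the state.
- imaging.capture(name): name is "scene" or "side" or "wrist"; returns the picture (400x640x3 uint8, blue, green, red); there is no depth.
- imaging.camera_model(name): a dict with "K" (3x3 intrinsics, pixels), "k1" (the pictures are not rectified: a ray, as slopes to the right and down, at radius r is drawn at 1 + k1 r^2 times it, then the intrinsics apply), "position" and "rotation" of the camera in the world. Camera axes: x right, y up, looking along -z (the intrinsics and any distortion apply to the point x, -y, -z); pixel columns grow to the right and rows downward; lengths in mm; the calibration is good to about 2 mm. A picture is of the moment at which its call begins: read the wrist's pose just before it. camera_model takes no time and is no camera call; for the wrist camera it gives the pose at the moment of the call.
A pose or a line that the arm cannot do raises bot.IKError and nothing moves.
- bot.sign_off(): hands the job in, once; it reports no verdict.
The state is a dict: "t": time; "qpos": joint angles; "joint_velocities": joint speeds; "effort": joint torques, N m; "tcp_pos": TCP position; "orientation": TCP orientation; "contact_force": force on the tool from outside, world axes, zero at the start; "wrist_torque": the same for the moment, N m; "opening": opening from 0.0 (shut) to 1.0 (fully open).
Only numpy, scipy, OpenCV 4.12 (cv2) and the standard library are available. Lean on these libraries where they do the work, as an engineer would, in place of code of your own. Each camera call takes 0.05 s, during which the arm holds its last target.

## Working session

There is one attempt and no reset: what is moved stays moved. The work goes in short steps, each a Python script; the robot and the scene stay as the last script left them, time stands still between calls to the robot, and variables do not carry over. Pictures are saved under pics/ and viewed, and the job is handed in when it is done.

```bash
ls; mkdir -p pics
python3 - <<'E'
from bench import bot, solve_ik, imaging
import cv2
for n in ["scene","side","wrist"]:
    m=imaging.camera_model(n); im=imaging.capture(n); cv2.imwrite(f"pics/{n}0.png",im)
    print(n,m)
s=bot.get_state(); print(s)
E
```

```text
pics
scene {'K': array([[458.21733985,   0.        , 320.26116233],
       [  0.        , 458.21733985, 195.5840073 ],
       [  0.        ,   0.        ,   1.        ]]), 'k1': -0.05330017356976993, 'position': array([1181.04206799, -611.62554992,  946.00814909]), 'rotation': array([ 0.81793643, -0.00570734,  0.83355829])}
side {'K': array([[393.56801863,   0.        , 315.29580493],
       [  0.        , 393.56801863, 194.47119826],
       [  0.        ,   0.        ,   1.        ]]), 'k1': 0.02717156200102705, 'position': array([   5.33962521, -810.75471643,  898.99261967]), 'rotation': array([ 0.84674396,  0.01922251, -0.52652386])}
wrist {'K': array([[303.86376696,   0.        , 318.06671923],
       [  0.        , 303.86376696, 196.97657378],
       [  0.        ,   0.        ,   1.        ]]), 'k1': -0.031093186922907006, 'position': array([ 87.98171579, 549.04367666, 373.76029906]), 'rotation': array([-0.31098684,  0.001308  ,  1.27153167])}
{'t': 0.15, 'qpos': array([ 1.13677092e+00,  3.26801761e-01, -1.93318137e-01,  1.05199545e+00,
       -4.01560003e-07,  1.43663713e+00]), 'joint_velocities': array([-0.00184702, -0.00113581,  0.00434778,  0.00010823, -0.00176995,
        0.00047727]), 'effort': array([ 2.68891072e-04, -4.43704176e+01,  2.62664044e+01,  1.04596050e-02,
       -1.87531086e-04, -1.84981161e-05]), 'tcp_pos': array([162.25439872, 525.08027204, 230.68007839]), 'orientation': array([-3.14028543e+00, -1.76030347e-04,  2.84172633e+00]), 'contact_force': array([-0.38760859,  0.54858521,  0.06478332]), 'wrist_torque': array([ 0.0125202 , -0.01866632,  0.02713251]), 'opening': 1.0036323412598145}
```

View pics/scene0.png

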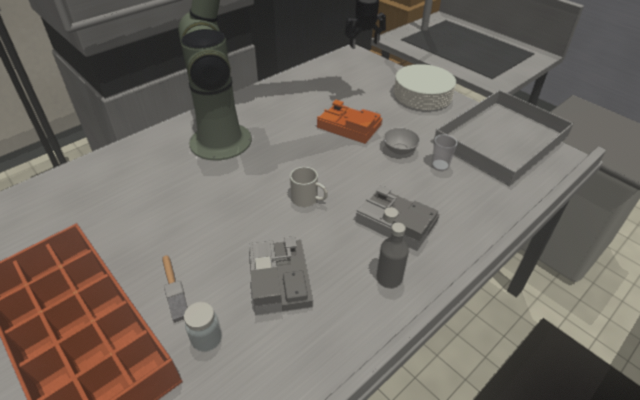

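View pics/side0.png

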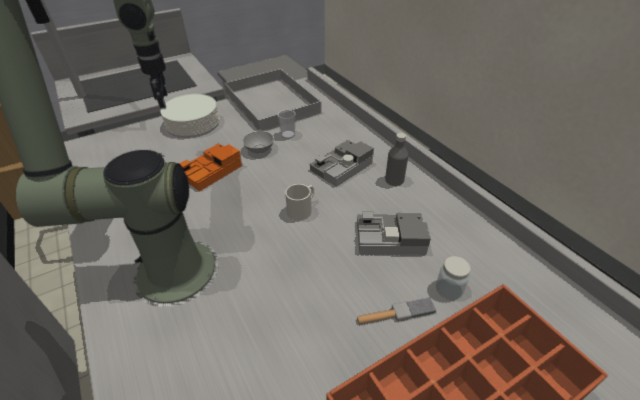

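View pics/wrist0.png

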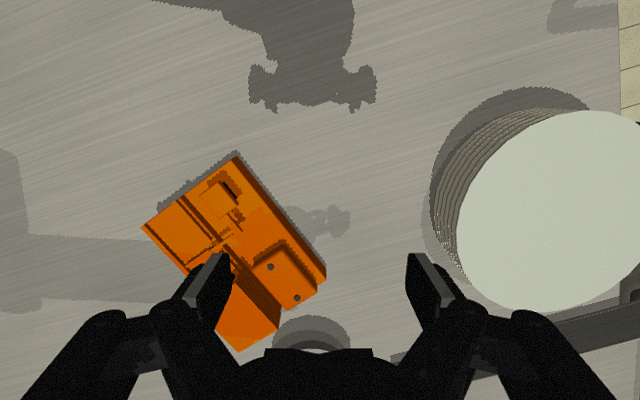

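The grey dispenser farther from the scene camera, at scene (398,215), seems to hold the round tablet. The one at (280,275) seems to hold the square one. I'll enlarge both to check.

```bash
cat > h.py <<'E'
import numpy as np, cv2
from scipy.spatial.transform import Rotation as R
def ray(m,px):
    K=m["K"]; 
    x,y=cv2.undistortPoints(np.array([[px]],float),K,np.array([m["k1"],0,0,0,0]))[0,0]
    r=R.from_euler("xyz",m["rotation"]).as_matrix()
    return np.array(m["position"]), r@np.array([x,-y,-1.0])
def onz(m,px,z):
    p,d=ray(m,px); return p+d*(z-p[2])/d[2]
def proj(m,P):
    r=R.from_euler("xyz",m["rotation"]).as_matrix()
    c=r.T@(np.array(P,float)-m["position"]); x,y=c[0]/-c[2],-c[1]/-c[2]
    f=1+m["k1"]*(x*x+y*y); K=m["K"]
    return np.array([K[0,0]*x*f+K[0,2],K[1,1]*y*f+K[1,2]])
E
python3 - <<'E'
import cv2,numpy as np
from bench import imaging
from h import *
a=cv2.imread("pics/scene0.png")[175:255,345:450]; b=cv2.imread("pics/side0.png")[130:192,300:384]
cv2.imwrite("pics/z1.png",np.vstack([cv2.resize(a,(700,300),interpolation=2)[:, :],cv2.resize(b,(700,300),interpolation=2)]))
for n,px in [("scene",(391,214)),("side",(348,158)),("scene",(263,264)),("side",(391,232))]:
    print(n,px,onz(imaging.camera_model(n),px,66))
E
```

```text
scene (391, 214) [670.4651331  116.79565238  66.        ]
side (348, 158) [662.79621283 120.57847909  66.        ]
scene (263, 264) [ 575.98992699 -242.98861572   66.        ]
side (391, 232) [ 568.66018363 -241.71828329   66.        ]
```

View pics/z1.png

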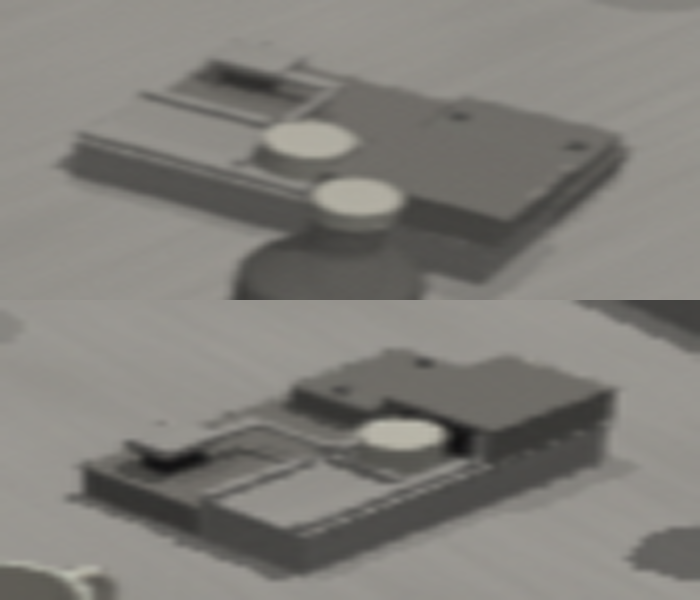

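The dispenser at about (667,118) holds the round tablet. Next I'll get a rough yaw for it from the outer rail in the side view, then look with the wrist camera.

Run:
```python
from bench import bot, solve_ik, imaging
import cv2, numpy as np
from h import *
m=imaging.camera_model("side")
a=onz(m,(336.6,177.5),46);b=onz(m,(357.6,164.1),46);c=onz(m,(324,170.7),46)
d=b-a; print(a,b,c,np.arctan2(d[1],d[0]), np.linalg.norm(a-c))
w=imaging.camera_model("wrist"); s=bot.get_state()
g=onz(w,(320,150),50); Rt=R.from_euler("xyz",s["orientation"]).as_matrix()
print("view pt in tool",Rt.T@(g-s["tcp_pos"]), "cam in tool",Rt.T@(w["position"]-s["tcp_pos"]))
```

```text
[582.68669134  69.54210058  46.        ] [687.28329205  94.40951401  46.        ] [565.3801999  124.57857973  46.        ] 0.23341256225090715 57.693402422050774
view pt in tool [ 26.55884222   2.98537063 180.68100819] cam in tool [  78.05521977    0.81860049 -143.16531702]
```

Run:
```python
from bench import bot, solve_ik, imaging
import cv2, numpy as np
from h import *
o=np.array([618,142.]); t=0.24
u=np.array([np.cos(t),np.sin(t)]);v=np.array([-u[1],u[0]])
for ps in (t,t+np.pi,t-np.pi):
    for loc,z in (((-40,0),200),((-22,2),60)):
        p=o+loc[0]*u+loc[1]*v
        print(ps,loc,z,solve_ik([*p,z],[np.pi,0,ps]))
```

```text
0.24 (-40, 0) 200 [ 0.10069858  0.42868243 -0.12152297  1.02059092  0.          3.00229123]
0.24 (-22, 2) 60 [ 0.10807465  0.59421925 -0.23699224  0.73958483  0.          3.00966731]
3.3815926535897933 (-40, 0) 200 [ 0.10069858  0.42868243 -0.12152297  1.02059092  0.         -0.13930142]
3.3815926535897933 (-22, 2) 60 [ 0.10807465  0.59421925 -0.23699224  0.73958483  0.         -0.13192535]
-2.901592653589793 (-40, 0) 200 [ 0.10069858  0.42868243 -0.12152297  1.02059092  0.         -0.13930142]
-2.901592653589793 (-22, 2) 60 [ 0.10807465  0.59421925 -0.23699224  0.73958483  0.         -0.13192535]
```

Run:
```python
from bench import bot, solve_ik, imaging
import cv2, numpy as np
from h import *
print("bottle top",onz(imaging.camera_model("scene"),(398.5,229),190))
o=np.array([618,142.]); t=0.24
u=np.array([np.cos(t),np.sin(t)]);v=np.array([-u[1],u[0]])
p=o+45*u
bot.move_ptp([*p,230],[np.pi,0,t-np.pi])
bot.grip(0.72)
s=bot.get_state(); m=imaging.camera_model("wrist"); im=imaging.capture("wrist")
cv2.imwrite("pics/w1.png",im); np.save("w1.npy",m,allow_pickle=True)
print(s["t"],s["tcp_pos"],s["orientation"],s["contact_force"],s["opening"])
```

```text
bottle top [785.15278678  -8.98563401 190.        ]
2.7417 [661.59833807 153.05764203 230.06477571] [-3.14158159e+00  6.35919075e-05 -2.90103818e+00] [ 0.05386079 -0.00360275 -0.68722792] 0.7260508956751703
```

View pics/w1.png

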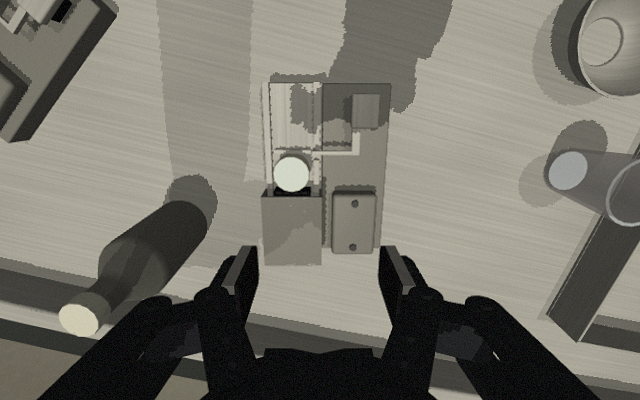

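The wrist view shows the round tablet at (291,174), the hood below it, the chute running up to its open end near row 83, and the paddle at about (365,111). I'll enlarge it for exact corners.

Run:
```python
import cv2
im=cv2.imread("pics/w1.png")[70:220,250:400]
cv2.imwrite("pics/z2.png",cv2.resize(im,(600,600),interpolation=cv2.INTER_CUBIC))
```

```text
(no output)
```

View pics/z2.png

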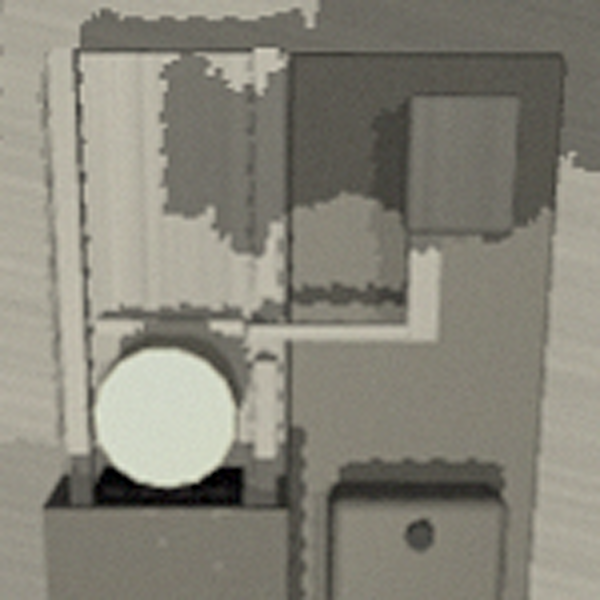

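Run:
```python
import numpy as np, cv2
from h import *
m=np.load("w1.npy",allow_pickle=True).item()
im=cv2.imread("pics/w1.png"); g=im.min(2)
mask=((g>195)).astype(np.uint8); mask[:, :255]=0; mask[:,330:]=0; mask[:120]=0;mask[200:]=0
c=max(cv2.findContours(mask,0,1)[0],key=cv2.contourArea); print(cv2.minEnclosingCircle(c),cv2.contourArea(c))
(cx,cy),_=cv2.minEnclosingCircle(c)
P=lambda a,b,z: onz(m,(250+(a+.5)/4-.5,70+(b+.5)/4-.5),z)[:2]
tab=onz(m,(cx,cy),66)[:2]
pc=[P(*q,59) for q in((411,95),(519,97),(514,234),(407,232))]
pad=np.mean(pc,0)
print("tab",tab,"pad",pad,[np.linalg.norm(pc[i]-pc[i-1]).round(1) for i in range(4)])
d=tab-pad; print("dist",np.linalg.norm(d),np.hypot(64,75))
yaw=np.arctan2(d[1],d[0])-np.arctan2(-75,64); print("yaw",yaw)
for q,r in((pc[3],pc[0]),(pc[2],pc[1])):
    e=q-r; print("pad edge yaw",np.arctan2(e[1],e[0]))
e=P(75,470,46)-P(60,50,46);print("rail yaw",np.arctan2(e[1],e[0]))
e=P(45,507,72)-P(287,507,72);print("hood yaw",np.arctan2(e[1],e[0])+np.pi/2, "len",np.linalg.norm(e))
yaw_=yaw
u=np.array([np.cos(yaw),np.sin(yaw)]);v=np.array([-u[1],u[0]])
O=(tab+pad)/2-10*u-2.5*v; print("O",O)
L=lambda p:(round((p-O)@u,1),round((p-O)@v,1))
print("hood",L(P(45,507,72)),L(P(287,507,72)),"open end",L(P(77,52,40)),L(P(250,52,40)),"floor y@tab end",L(P(90,440,40)))
```

```text
((290.5736389160156, 173.98837280273438), 16.748228073120117) 804.0
tab [664.52541218 125.04843272] pad [585.38386475 183.56064427] [np.float64(33.1), np.float64(26.6), np.float64(33.1), np.float64(27.2)]
dist 98.42288061577717 98.59513172565875
yaw 0.22772899523224333
pad edge yaw 0.24297659052065446
pad edge yaw 0.26097450263552496
rail yaw 0.22733402692239377
hood yaw 0.24089715772093312 len 63.02473502105266
O [615.77723659 149.61142707]
hood (np.float64(64.8), np.float64(-65.7)) (np.float64(64.0), np.float64(-2.7)) open end (np.float64(-48.3), np.float64(-58.4)) (np.float64(-48.9), np.float64(-13.7)) floor y@tab end (np.float64(55.0), np.float64(-58.2))
```

Run:
```python
import numpy as np, cv2
from bench import imaging
from h import *
for n,(x0,y0,x1,y1) in (("scene",(380,203,402,222)),("side",(338,150,358,165))):
    im=cv2.imread(f"pics/{n}0.png"); g=im.min(2)[y0:y1,x0:x1]
    print(g.max()); k=(g>g.max()*0.85).astype(np.uint8)
    N,l,st,ce=cv2.connectedComponentsWithStats(k); i=1+np.argmax(st[1:,4]); px=ce[i]+[x0,y0]
    print(n,st[i],px,onz(imaging.camera_model(n),px,66), "expected px",proj(imaging.camera_model(n),(664.5,125,66)))
```

```text
163
scene [ 4  5 14  9 95] [390.90526316 211.77894737] [664.6695615  122.99434293  66.        ] expected px [391.34763125 211.3957441 ]
168
side [ 5  5 10  6 45] [347.73333333 157.28888889] [664.36238927 124.63421592  66.        ] expected px [347.7084911  157.22523176]
```

Run:
```python
import cv2
im=cv2.imread("pics/w1.png")[230:330,200:440]
cv2.imwrite("pics/z3.png",cv2.convertScaleAbs(cv2.resize(im,(768,320),interpolation=cv2.INTER_CUBIC),alpha=2.5,beta=10))
```

```text
(no output)
```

View pics/z3.png

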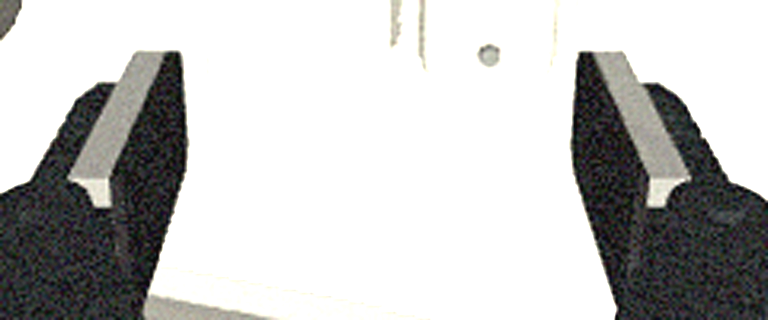

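Run:
```python
import numpy as np
from h import *
m=np.load("w1.npy",allow_pickle=True).item()
T=np.array([661.598,153.058,230.065]);Rt=R.from_euler("xyz",[np.pi,0,-2.90104]).as_matrix()
for a in (135,165,596,624):
    p,d=ray(m,(200+(a+.5)/3.2-.5,230+52.5/3.2-.5)); p=Rt.T@(p-T); d=Rt.T@d
    print(a,"x=11:",p+d*(11-p[0])/d[0],"z=-6:",p+d*(-6-p[2])/d[2])
```

```text
135 x=11: [ 11.         -35.91723956 -12.38009376] z=-6: [  7.74624336 -37.69080434  -6.        ]
165 x=11: [ 11.         -31.42564491 -12.35448409] z=-6: [  7.75993843 -32.97353459  -6.        ]
596 x=11: [ 11.          32.97860839 -12.3231121 ] z=-6: [ 7.77670766 34.55141651 -6.        ]
624 x=11: [ 11.          37.17539815 -12.34284873] z=-6: [ 7.76615881 38.95685014 -6.        ]
```

Run:
```python
from bench import bot, solve_ik, imaging
import cv2, numpy as np
from h import *
bot.grip(0.77)
O=np.array([615.8,149.6]); t=0.235
u=np.array([np.cos(t),np.sin(t)]);v=np.array([-u[1],u[0]])
p=O-22*u+2.5*v; print(p)
bot.move_ptp([*p,120],[np.pi,0,t-np.pi])
bot.movel([*p,75],max_speed=80,threshold=8)
s=bot.get_state(); ims=[]
for n,c in (("scene",None),("side",None),("wrist",None)):
    m=imaging.camera_model(n); im=imaging.capture(n); cv2.imwrite(f"pics/{n}2.png",im)
    if n!="wrist":
        x,y=proj(m,[*p,70]).astype(int); print(n,x,y)
        ims.append(cv2.resize(im[y-50:y+50,x-65:x+65],(780,600),interpolation=2)[::1])
ims=[cv2.resize(i,(400,308)) for i in ims]
cv2.imwrite("pics/z4.png",np.hstack(ims))
np.save("w2.npy",m,allow_pickle=True)
print(s["t"],s["tcp_pos"],s["orientation"],s["contact_force"],s["opening"])
```

```text
[593.82257703 146.90874017]
scene 377 193
side 327 159
4.3083 [594.17311488 146.94973636  75.1862876 ] [-3.14157531e+00  3.70879379e-04 -2.90662181e+00] [-0.10271392  0.33520026  0.55674592] 0.7710634659460632
```

View pics/z4.png

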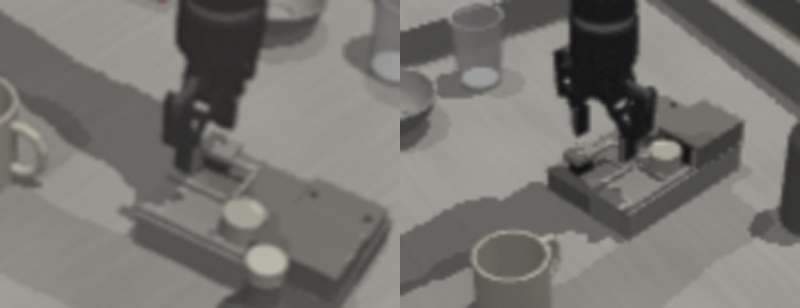

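View pics/wrist2.png

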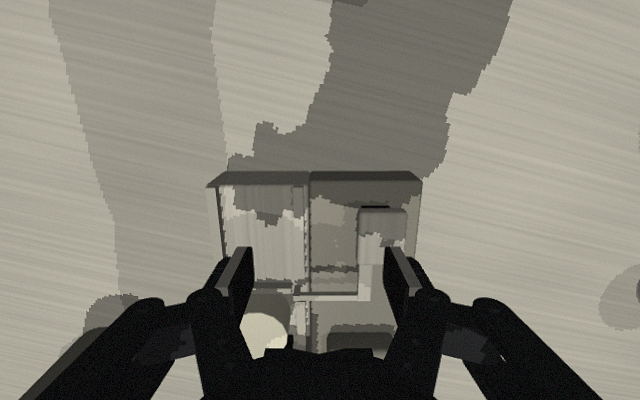

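Both fingertips are lined up, one over the chute ahead of the tablet and one over the paddle. I'll press down now with force monitoring.

Run:
```python
from bench import bot, solve_ik, imaging
import cv2, numpy as np
from h import *
O=np.array([615.8,149.6]); t=0.235
u=np.array([np.cos(t),np.sin(t)]);v=np.array([-u[1],u[0]])
p=O-22*u+2.5*v
def pr(l):
    s=bot.get_state(); print(l,round(s["t"],2),s["tcp_pos"].round(1),s["contact_force"].round(1),s["wrist_torque"].round(2),round(s["opening"],3))
    return s
pr(0)
r=bot.movel([*p,25],max_speed=30,threshold=2.2); pr(("touch",r))
r=bot.movel([*p,24],max_speed=25,threshold=18); pr(("press",r))
bot.dwell(0.3); s=pr("hold")
for n in ("scene","side","wrist"):
    im=imaging.capture(n); cv2.imwrite(f"pics/{n}3.png",im)
a=cv2.imread("pics/scene3.png")[143:243,320:450];b=cv2.imread("pics/side3.png")[109:209,262:392]
cv2.imwrite("pics/z5.png",np.vstack([cv2.resize(a,(390,300),interpolation=2),cv2.resize(b,(390,300),interpolation=2)]))
```

```text
0 4.46 [594.4 147.   75.7] [ 0.  -0.8  0.9] [ 0.01  0.01 -0.05] 0.773
('touch', True) 5.36 [593.6 146.9  50.8] [ 1.4 -1.   1.2] [-0.01 -0.04 -0.05] 0.769
('press', True) 5.94 [593.  146.9  41.3] [-1.6 -1.9  7.7] [ 0.03  0.34 -0.18] 0.77
hold 6.24 [593.  147.   41.3] [-2.  -1.4  8.2] [ 0.06  0.48 -0.17] 0.768
```

View pics/z5.png

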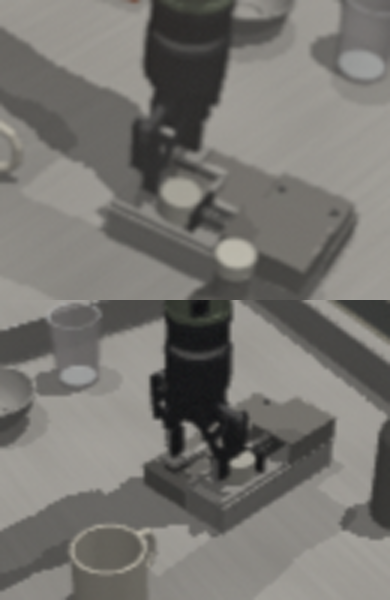

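View pics/wrist3.png

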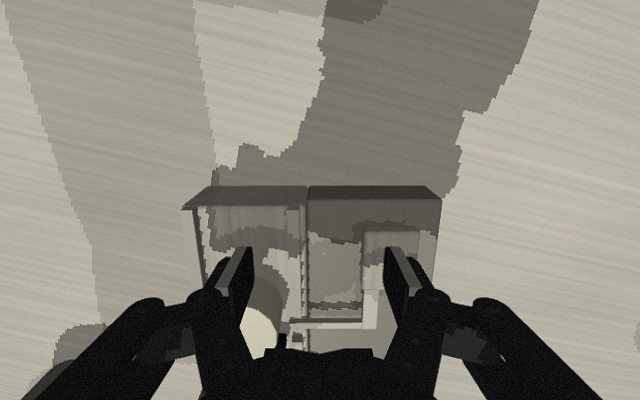

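The tablet has popped out and sits against the chute finger. The press stopped at only about 8 N, probably on the tablet's impact, so I'll press on gently to the hard stop.

Run:
```python
from bench import bot, solve_ik, imaging
import cv2, numpy as np
from h import *
def pr(l):
    s=bot.get_state(); print(l,round(s["t"],2),s["tcp_pos"].round(1),s["contact_force"].round(1),s["wrist_torque"].round(2),round(s["opening"],3))
    return s
s=pr(0); p=s["tcp_pos"]
r=bot.movel([593.4,146.9,p[2]-6],max_speed=10,threshold=9); pr(("press",r))
bot.dwell(0.5); s=pr("hold")
for n in ("scene","side","wrist"):
    im=imaging.capture(n); cv2.imwrite(f"pics/{n}4.png",im)
a=cv2.imread("pics/scene4.png")[163:233,340:440];b=cv2.imread("pics/side4.png")[129:199,282:382]
cv2.imwrite("pics/z6.png",np.vstack([cv2.resize(a,(428,300),interpolation=2),cv2.resize(b,(428,300),interpolation=2)]))
# tablet top location, scene
m=imaging.camera_model("scene"); im=cv2.imread("pics/scene4.png"); x0,y0=365,195; g=im.min(2)[y0:220,x0:392]
k=(g>g.max()*0.85).astype(np.uint8);N,l,st,ce=cv2.connectedComponentsWithStats(k); i=1+np.argmax(st[1:,4]); q=onz(m,ce[i]+[x0,y0],66)[:2]
t=.235;u=np.array([np.cos(t),np.sin(t)]);v=np.array([-u[1],u[0]]);O=np.array([615.8,149.6])
print(st[i],ce[i]+[x0,y0],"tab local",(q-O)@u,(q-O)@v)
```

```text
0 6.39 [593.  147.   41.3] [-2.5 -1.4  8. ] [ 0.    0.41 -0.13] 0.771
('press', True) 6.67 [593.  146.9  41.3] [-1.4 -1.3  6.4] [-0.01  0.28 -0.2 ] 0.769
hold 7.17 [593.1 146.9  41.3] [-1.8 -1.7  5.9] [-0.01  0.26 -0.16] 0.77
[ 9  8 13  9 94] [379.93617021 206.85106383] tab local 7.504194167993333 -37.43176302589388
```

View pics/z6.png

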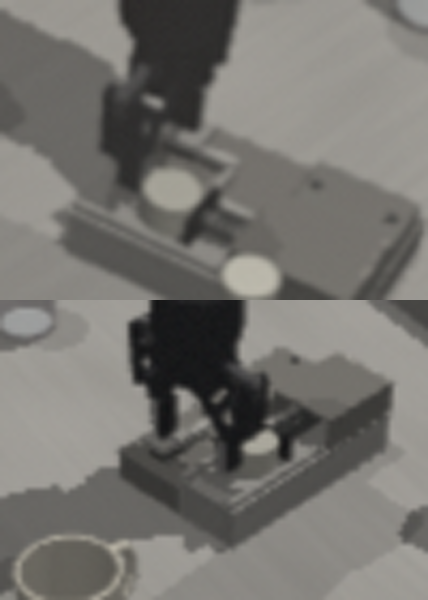

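View pics/wrist4.png

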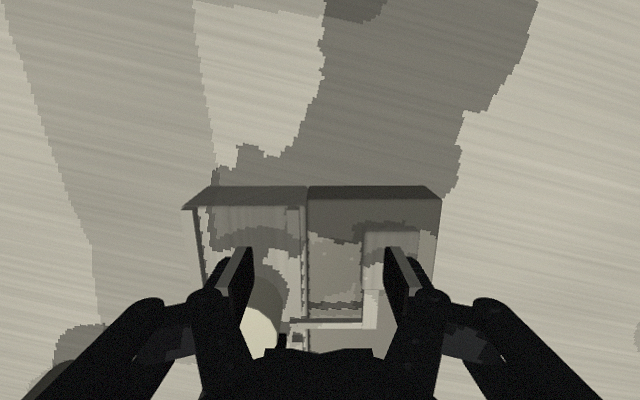

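Run:
```python
from bench import bot
import numpy as np
def pr(l):
    s=bot.get_state(); print(l,round(s["t"],2),s["tcp_pos"].round(2),s["contact_force"].round(1),s["wrist_torque"].round(2),round(s["opening"],3))
    return s
s=pr(0)
for z in (40.9,40.5,40.1):
    bot.movel([593.1,146.9,z],max_speed=5,threshold=25); bot.dwell(.15); s=pr(z)
    if s["contact_force"][2]>13: break
```

```text
0 7.32 [593.04 146.94  41.35] [-0.5 -0.9  6.2] [ 0.02  0.33 -0.12] 0.772
40.9 7.72 [593.05 146.92  41.26] [-1.7  0.1  8.3] [ 0.2   0.52 -0.11] 0.771
40.5 8.12 [593.06 146.98  41.21] [-3.2 -0.5  9.7] [ 0.18  0.68 -0.1 ] 0.773
40.1 8.52 [593.06 147.03  41.15] [-4.2 -2.1 12.8] [ 0.23  0.9  -0.1 ] 0.776
```

Run:
```python
from bench import bot, imaging
import cv2,numpy as np
bot.dwell(0.5)
a=imaging.capture("scene");b=imaging.capture("side");s=bot.get_state();print(s["t"],s["tcp_pos"],s["contact_force"])
cv2.imwrite("pics/z7.png",np.hstack([cv2.resize(a[163:233,340:440],(400,280)),cv2.resize(b[129:199,282:382],(400,280))]))
```

```text
9.1167 [593.087226   147.02334892  41.16942593] [-2.43741718 -1.276205   13.60137631]
```

View pics/z7.png

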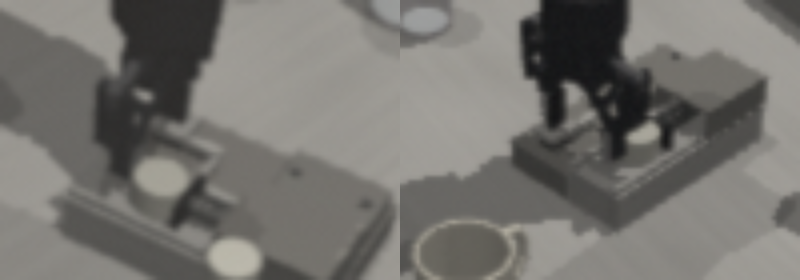

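The tablet is still flat on the chute against the finger, with the pusher rod out behind it. The paddle is held at its stop with about 13 N, so I'm handing in.

```bash
python3 -c "
from bench import bot
bot.sign_off()"
```

```text
the job is handed in; nothing more can be done
```

I worked the left grey dispenser, which holds the round tablet, and handed the job in at about 9 s. One finger is holding the paddle down, and the tablet is stopped on the chute by the other finger.

- **Locating:** The scene, side and wrist cameras agreed on the tablet's position to about 2 mm.
- **Paddle:** It is at its hard stop. In the last checks the arm sank less than 0.3 mm while the push rose from 6 N to about 13 N, and I left it at about 13 N.
- **Tablet:** In the last pictures it is still flat on the chute against the finger. Before the final push its centre measured about x = 7.5, y = -37 mm in dispenser axes; about x = 8, y = -35 mm was expected.
- **Disagreement:** The first press stopped early, reading only about 8 N, so I pressed on with small steps until the hard stop showed.
- **Other things:** I saw nothing else moved in the close-up pictures, but I did not check the whole scene again at the end.

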